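# Weed out the powder compact that rocks

## Robot

A 6-joint arm with a two-finger parallel gripper is mounted at the origin on the work surface. World frame = base frame: x ahead of the robot, y to its left, z up, the work surface at z = 0. Lengths are in m, angles in rad, forces in N, time in s.
With the tool pointing down it reaches from about 0.425 to 0.95 m from the base axis. Payload 3.5 kg.
Tool frame: the origin (TCP) lies midway between the tips of the shut fingers; the grasp point (between the pads) lies 19 mm behind it; z points along the fingers, y is the line along which they close (so a half turn about z gives the same grasp; the last joint's range is limited). The gripper opens to 85 mm and grips with 20 to 120 N. Pads are 22 mm wide; open, the fingers measure 114 mm over their backs; the gripper's body (76 mm by 85 mm) begins 54 mm behind the grasp point. The pads swing forward as they close: fully open they stand 13 mm farther back than shut.
Start: joints at [1.172, 0.286, 1.577, -0, 1.279, -0.15], TCP at [0.166, 0.654, 0.231] pointing down, gripper open.
Joint ranges: [-2.77, 2.77], [-0.9, 2.22], [0.21, 2.48], [-1.53, 4.67], [0.24, 2.81], [-2.84, 2.84]. Speed limits (rad/s): [2.79, 2.79, 3.14, 3.14, 3.14, 3.14].

## Interface

Orientations are given as a unit quaternion [x, y, z, w].
In Python, from plant import ctrl gives the robot as it stands. The module is installed in compiled form; this text tells all that it offers.
- The arm moves only by the shell command python3 -m inch 'ROWS' [FORCE]. ROWS is JSON, a list of rows, each a list of 5 numbers: the closure, from 0 (fully open) to 1 (shut), then the shift along the tool's x, y, z in m, then the turn about the tool's z in degrees. A call has 1 to 5 rows; each row is the pose to reach, as a shift and turn from the pose commanded when the call began, along the tool's axes at that moment; what a row does not reach only later rows make up. A row lasts 1/12 s, in which the tool goes at most 41.7 mm and 7.16 degrees, less where a joint would pass 70% of its speed; a pose out of reach is approached as far as the arm can. A call with a gripper value outside its range is refused whole. The fingers move at their own pace and stop on an object; FORCE is the grip in N (left out, the last holds). Time passes only in rows, so rows that repeat a pose let the fingers close. It gives the time, the measured TCP pose, the force, the opening and the grip force at its end, in the units of the state.
- ctrl.get_state(): the state, without advancing time (a new reading comes with each control period).
- ctrl.read_camera(name): name is "side" or "top"; returns a dict with "pixels" (384x512x3 uint8, red, green, blue), "depth" (384x512 float32, m along the optical axis (not along the pixel's ray), 0 where there is no reading), "fx", "fy", "cx", "cy" (pixels), "xyz" and "rotation" of the camera in the world. Camera axes: x right, y down, z forward; pixel columns grow to the right and rows downward; lengths in m; the calibration is good to about 2 mm. A picture is of the moment at which its call begins.
- ctrl.sign_off(): hands the job in; it is judged then, once.
Trained networks look in a picture, given as the dict that the camera call returned (one of the last four; its "shot" number tells which), for a name from the list of things; names that differ only in an ending like _2 or _b are one class to them, and where a whole thing is asked for, a point or a joint stands for the part that bears it (a point fixed in the world has none). Each returns a list of dicts, best first, with "score" (0 to 1); they miss things now and then, are a little off and sometimes report something else, mostly with a low value. They report only what shows in the picture. A call takes as long as a camera call.
- ctrl.spot_in(query, picture): "at" ([column, row] in pixels, amid what is visible of it).
- ctrl.tip_of(query, picture): "at" ([column, row] in pixels: a listed point, or the origin of a listed thing).
The state is a dict: "time": time; "qpos": joint angles; "dq": joint speeds; "joint_efforts": joint torques, N m; "eef_pos": TCP position; "tcp_rot": TCP orientation; "contact_force": force on the tool from outside, world axes, zero at the start; "wrist_torque": the same for the moment, N m; "opening": opening from 0.0 (shut) to 1.0 (fully open); "finger_force": force on a finger pad.
Only numpy, scipy, OpenCV 4.12 (cv2) and the standard library are available. Lean on these libraries where they do the work, as an engineer would, in place of code of your own. Each camera call takes 0.05 s, during which the arm holds its last target. There are 200 camera calls.

## Task

Three round brass powder compacts stand on the mirrored tray; one has been bent, with a dark crease across its lid, so it leans and rocks. Press down on that compact's raised rim, the one with the clasp, from above until it visibly rocks over on the spot, to make sure, and then put it, right way up, into the open wooden mending box without dropping it. Leave the two steady compacts standing where they are.

Things in the scene. Friction and masses are not known exactly. Their poses are not given: they have to be found in the camera images.
- bent_compact: bent brass compact, 64 mm wide, 10 thick, 90 g, dark crease across lid; leans 8 deg on the fold under it. Frame: z vertical at rest, origin on tray floor, x level to clasp and raised rim, y along crease. Rim tops at rest: raised x +30, z 19 mm; low x -33, z 10. Raised rim pressed (under 1 N), it rocks 18 deg about x +4, sinking 9 mm to a hard stop; let go, it rocks back. Grip its sides across y.
- compact_a: one of two sound round brass compacts, 64 mm across and 10 mm thick with a small clasp and a plain flat lid without crease, standing flat and steady on the mirrored tray; origin at the centre of its underside, z up. It stays where it is.
- compact_b: one of two sound round brass compacts, 64 mm across and 10 mm thick with a small clasp and a plain flat lid without crease, standing flat and steady on the mirrored tray; origin at the centre of its underside, z up. It stays where it is.
- mending_box: open empty wooden mending box, 180 x 180 mm outside, 45 mm high, walls and floor 5 mm thick, fixed on the chest top left of the tray; origin at the centre of its underside, x and y along its sides, z up. The chest top is z = 0; the tray's floor, on which the compacts stand, is at z = 8 mm, and the tray's rim rises 4 mm above that.

How it is judged:
By the outcome, as a careful person would: the job done as asked, in the order asked, and still so for the second after the job is handed in, with the robot touching nothing.
It also fails if it takes over 56 s, if anything falls off the work surface, if the arm or the gripper's body presses on something with over 40 N, if the wrist force passes 120 N, or if a joint passes its speed limit or range.

## Working session

There is one attempt and no reset: what is moved stays moved. The work goes in short steps, Python scripts to look and compute and a shell command to move; the robot and the scene stay as the last step left them, time stands still between calls to the robot, and variables do not carry over. Pictures are saved under pics/ and viewed, at most 10 in all, crops included, and the job is handed in when it is done.

```bash
mkdir -p pics
cat > h.py <<'E'
import numpy as np, cv2
from plant import ctrl
def world(p,u,v,z=None):
    R=np.array(p["rotation"]); R=R if R.shape==(3,3) else __import__('scipy.spatial.transform',fromlist=['Rotation']).Rotation.from_quat(R).as_matrix()
    r=R@np.array([(u-p["cx"])/p["fx"],(v-p["cy"])/p["fy"],1.]); o=np.array(p["xyz"])
    if z is None:
        d=p["depth"][int(round(v)),int(round(u))]
        return o+r*d
    return o+r*(z-o[2])/r[2]
def save(p,n): cv2.imwrite(n,p["pixels"][:,:,::-1])
E
python3 - <<'E'
from h import *
s=ctrl.get_state(); print(s["time"],s["eef_pos"],s["tcp_rot"],s["opening"])
ims=[]
for c in("top","side"):
    p=ctrl.read_camera(c); ims.append(p["pixels"]); print(c,np.round(p["xyz"],3),p["fx"])
    save(p,f"pics/{c}0.png")
    for q in("bent_compact","compact_a","mending_box"):
        for f in(ctrl.spot_in,ctrl.tip_of):
            for d in f(q,p)[:4]:
                u,v=d["at"]; print(q,f.__name__,np.round(d["at"]),round(d["score"],2),np.round(world(p,u,v),3),np.round(world(p,u,v,.015),3))
E
```

```text
0.0 [0.16588888 0.65361066 0.22991733] [ 1.24056162e-01  9.92274481e-01 -1.14120122e-03 -3.46181375e-04] 1.00057186791619
top [0.428 0.027 0.816] 388.8888790183912
bent_compact call [407. 212.] 0.76 [ 0.484 -0.249  0.023] [ 0.484 -0.251  0.015]
bent_compact call [404. 214.] 0.73 [ 0.479 -0.243  0.022] [ 0.48  -0.245  0.015]
compact_a call [337. 192.] 0.88 [ 0.526 -0.109  0.017] [ 0.527 -0.11   0.015]
compact_a call [290. 216.] 0.89 [ 0.478 -0.012  0.019] [ 0.478 -0.012  0.015]
compact_a call [339. 196.] 0.76 [ 0.518 -0.114  0.019] [ 0.518 -0.115  0.015]
mending_box call [138. 215.] 0.97 [0.487 0.308 0.005] [0.487 0.305 0.015]
mending_box call [141. 218.] 0.88 [0.481 0.3   0.006] [0.48  0.297 0.015]
side [0.365 0.587 0.608] 377.8180976383602
bent_compact call [305. 134.] 0.87 [ 0.48  -0.242  0.02 ] [ 0.481 -0.249  0.015]
bent_compact call [303. 135.] 0.79 [ 0.485 -0.237  0.021] [ 0.486 -0.245  0.015]
bent_compact call [244. 325.] 0.33 [0.485 0.304 0.005] [0.483 0.309 0.015]
compact_a call [278. 164.] 0.83 [ 0.523 -0.106  0.017] [ 0.524 -0.108  0.015]
compact_a call [286. 195.] 0.71 [ 0.481 -0.005  0.018] [ 0.482 -0.008  0.015]
compact_a call [278. 168.] 0.75 [ 0.519 -0.093  0.019] [ 0.52  -0.097  0.015]
compact_a call [288. 194.] 0.58 [ 0.478 -0.011  0.018] [ 0.478 -0.014  0.015]
mending_box call [242. 320.] 0.7 [0.49  0.296 0.005] [0.488 0.301 0.015]
mending_box call [246. 323.] 0.77 [0.483 0.299 0.003] [0.481 0.304 0.015]
mending_box call [280. 167.] 0.36 [ 0.515 -0.096  0.02 ] [ 0.517 -0.101  0.015]
```

View pics/top0.png

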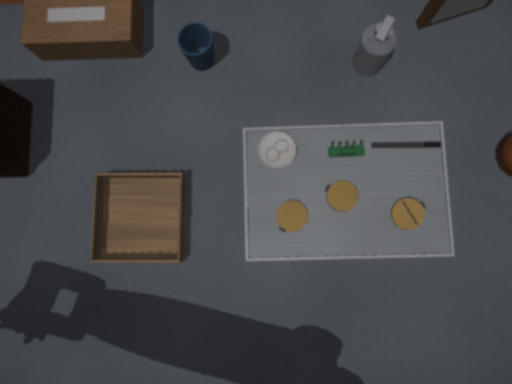

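View pics/side0.png

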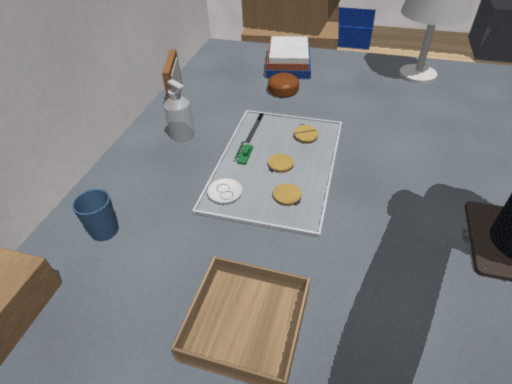

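The top view shows three compacts. The creased one is at about (408,213), with its clasp near (423,205). The steady ones are at (342,196) and (292,216), and the box is at (138,216). Next I'll zoom in on the bent one to find its centre and clasp direction.

Run:
```python
from h import *
p=ctrl.read_camera("top"); im=p["pixels"]
h=cv2.cvtColor(im,cv2.COLOR_RGB2HSV)
sub=np.zeros(im.shape[:2],np.uint8); sub[185:245,380:440]=1
br=((h[...,1]>110)&(h[...,2]>70)).astype(np.uint8)*sub
c=max(cv2.findContours(br,0,2)[0],key=cv2.contourArea)
e=cv2.fitEllipse(cv2.convexHull(c)); print(e, world(p,*e[0],.021)); w=world(p,*e[0],.021)
hl=cv2.convexHull(c); fill=cv2.fillConvexPoly(np.zeros_like(sub),hl,1)
g=im.sum(2).astype(int)
er=cv2.erode(fill,np.ones((5,5)))
ys,xs=np.where((er>0)&(g<np.median(g[er>0])-60)); P=np.array([world(p,x,y,.021)[:2] for x,y in zip(xs,ys)])
l=cv2.fitLine(P.astype(np.float32),2,0,.01,.01).ravel(); print("crease",len(P),l,np.degrees(np.arctan2(l[1],l[0])))
ring=cv2.dilate(fill,np.ones((13,13)))-cv2.dilate(fill,np.ones((3,3)))
ys,xs=np.where((ring>0)&(g<150)); 
print(sorted(g[ring>0])[:15])
idx=np.where(ring>0); o=np.argsort(g[idx])[:12]
for y,x in zip(idx[0][o],idx[1][o]): q=world(p,x,y,.02); print(x,y,np.round(q[:2],3),round(np.degrees(np.arctan2(q[1]-w[1],q[0]-w[0]))))
cv2.imwrite("pics/z.png",cv2.resize(im[185:245,375:445,::-1],None,fx=8,fy=8,interpolation=2))
```

```text
((407.609619140625, 213.1517333984375), (29.874826431274414, 31.575693130493164), 94.17239379882812) [ 0.48066797 -0.24949415  0.021     ]
crease 42 [ 0.8872819   0.4612275   0.48164994 -0.25379083] 27.466345
[np.int64(186), np.int64(190), np.int64(205), np.int64(209), np.int64(210), np.int64(213), np.int64(226), np.int64(231), np.int64(233), np.int64(236), np.int64(237), np.int64(239), np.int64(240), np.int64(243), np.int64(246)]
422 203 [ 0.501 -0.28 ] -57
421 202 [ 0.503 -0.278] -52
423 204 [ 0.499 -0.282] -61
424 207 [ 0.493 -0.283] -71
424 206 [ 0.495 -0.284] -68
422 202 [ 0.503 -0.28 ] -54
424 205 [ 0.497 -0.284] -65
421 201 [ 0.505 -0.278] -50
423 203 [ 0.501 -0.282] -58
420 201 [ 0.505 -0.276] -48
409 197 [ 0.514 -0.255] -9
408 197 [ 0.514 -0.253] -6
```

View pics/z.png

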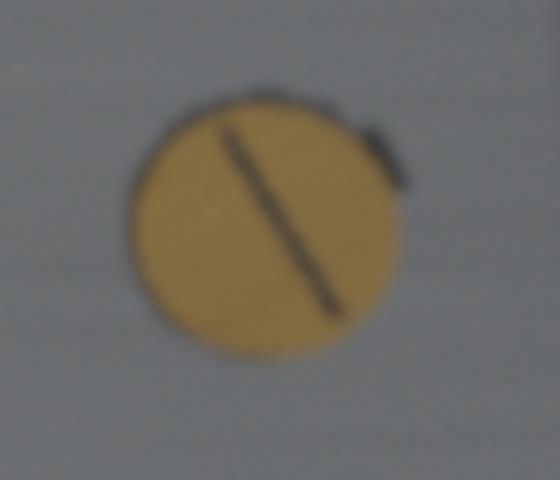

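The bent compact is centred at about (0.481, -0.250). Its clasp direction is about -62° and its crease about 27.5°, which agree with each other. The box centre is about (0.483, 0.301). I'll travel there by way of (0.56, 0.25) with the fingers shut.

```bash
cat >> h.py <<'E'
from scipy.spatial.transform import Rotation as Ro
def go(x,y,z,ang=27.5):
    s=ctrl.get_state(); R=Ro.from_quat(s["tcp_rot"]).as_matrix(); d=np.array([x,y,z])-s["eef_pos"]
    a=np.degrees(np.arctan2(R[1,1],R[0,1]))
    print("t",round(s["time"],2),"tcp",np.round(s["eef_pos"],4),"shift mm",np.round(R.T@d*1e3,1),"turn",round((a-ang+90)%180-90,1),"F",np.round(s["contact_force"],1),"tilt",np.round(R[:,2],3),"q",np.round(s["qpos"],2),"op",round(s["opening"],3),s["finger_force"])
E
python3 -m inch '[[1,-0.032,-0.02,0,0],[1,-0.064,-0.04,0,0],[1,-0.096,-0.06,0,0],[1,-0.128,-0.08,0,0],[1,-0.16,-0.1,0,0]]'
python3 -m inch '[[1,-0.032,-0.02,0,0],[1,-0.064,-0.04,0,0],[1,-0.096,-0.06,0,0],[1,-0.128,-0.08,0,0],[1,-0.16,-0.1,0,0]]'
python3 -m inch '[[1,-0.032,-0.02,0,7],[1,-0.064,-0.04,0,14],[1,-0.096,-0.06,0,21],[1,-0.128,-0.08,0,28],[1,-0.16,-0.1,0,35]]'
python3 -c "
from h import *
go(.496,-.279,.10)"
```

```text
time: 1.17
eef_pos: [0.2975, 0.5166, 0.2315]
tcp_rot: [0.124, 0.992, 0.0, 0.0]
contact_force: [0.1, 0.7, 0.6]
opening: 0.295
finger_force: 0.0
time: 1.58
eef_pos: [0.4281, 0.3801, 0.2317]
tcp_rot: [0.124, 0.992, 0.0, 0.0]
contact_force: [1.5, -0.2, -0.0]
opening: 0.002
finger_force: 0.0
time: 2.0
eef_pos: [0.5586, 0.2437, 0.2316]
tcp_rot: [0.42, 0.908, 0.0, 0.0]
contact_force: [-0.3, -0.4, 0.9]
opening: 0.002
finger_force: 0.0
t 2.0 tcp [0.5586 0.2437 0.2316] shift mm [-357.5 -386.5  131.5] turn 12.9 F [-0.3 -0.4  0.9] tilt [ 0.001  0.    -1.   ] q [ 0.24  0.14  1.74  0.    1.25 -0.46] op 0.002 0.0
```

```bash
python3 -m inch '[[1,-0.024,-0.026,0,0],[1,-0.048,-0.052,0,0],[1,-0.072,-0.078,0,0],[1,-0.096,-0.104,0,0],[1,-0.12,-0.13,0.02,0]]' >/dev/null
python3 -m inch '[[1,-0.024,-0.026,0,0],[1,-0.048,-0.052,0,0],[1,-0.072,-0.078,0.01,0],[1,-0.096,-0.104,0.02,0],[1,-0.12,-0.13,0.04,0]]' >/dev/null
python3 -m inch '[[1,-0.025,-0.026,0.015,5],[1,-0.05,-0.052,0.03,10],[1,-0.08,-0.08,0.05,13],[1,-0.11,-0.11,0.07,13],[1,-0.118,-0.126,0.07,13]]'
python3 - <<'E'
from h import *
p=ctrl.read_camera("top"); q=ctrl.read_camera("side")
a=cv2.resize(p["pixels"][170:260,350:470],None,fx=3.3,fy=3.3,interpolation=2)
b=cv2.resize(q["pixels"][80:170,250:370],None,fx=3.3,fy=3.3,interpolation=2)
cv2.imwrite("pics/c1.png",np.hstack([a,b])[:,:,::-1])
go(.496,-.279,.035)
E
```

```text
time: 3.25
eef_pos: [0.4973, -0.2802, 0.0985]
tcp_rot: [0.518, 0.856, -0.0, -0.002]
contact_force: [0.2, 0.1, 0.5]
opening: 0.003
finger_force: 0.0
t 3.35 tcp [ 0.4972 -0.2812  0.1   ] shift mm [ 2.4 -0.  65. ] turn -0.0 F [ 0.4  0.9 -0.6] tilt [-0.002  0.001 -1.   ] q [-0.69  0.21  1.93 -0.    1.01 -1.17] op 0.004 0.0
```

View pics/c1.png

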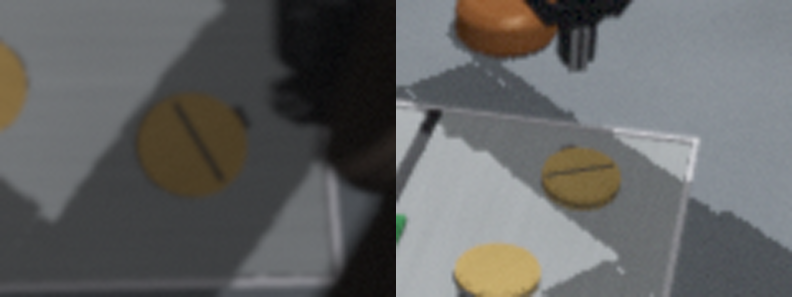

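The left crop shows the bent compact with its clasp facing the shut fingertips, and in the right crop the tips are above it. The offset is only perspective, so I'll go down.

```bash
python3 -m inch '[[1,0.002,0,0.02,0],[1,0.002,0,0.04,0],[1,0.002,0,0.06,0],[1,0.002,0,0.066,0],[1,0.002,0,0.067,0]]'
python3 -m inch '[[1,0,0,0.001,0],[1,0,0,0.003,0],[1,0,0,0.005,0],[1,0,0,0.007,0],[1,0,0,0.007,0]]'
python3 -m inch '[[1,0,0,0.001,0],[1,0,0,0.002,0],[1,0,0,0.003,0],[1,0,0,0.004,0],[1,0,0,0.004,0]]'
```

```text
time: 3.77
eef_pos: [0.497, -0.2746, 0.0329]
tcp_rot: [0.517, 0.856, 0.0, -0.002]
contact_force: [-0.7, 0.3, -0.6]
opening: -0.001
finger_force: 0.0
time: 4.18
eef_pos: [0.498, -0.2762, 0.0276]
tcp_rot: [0.517, 0.856, -0.0, 0.0]
contact_force: [0.1, 0.0, -0.2]
opening: -0.001
finger_force: 0.0
time: 4.6
eef_pos: [0.4977, -0.2761, 0.0231]
tcp_rot: [0.517, 0.856, 0.0, -0.0]
contact_force: [-0.5, -0.3, 0.3]
opening: 0.002
finger_force: 0.1
```

```bash
python3 -m inch '[[1,0,0,0.001,0],[1,0,0,0.002,0],[1,0,0,0.003,0],[1,0,0,0.003,0],[1,0,0,0.003,0]]'
python3 - <<'E'
from h import *
p=ctrl.read_camera("top"); q=ctrl.read_camera("side")
a=cv2.resize(p["pixels"][170:260,350:470],None,fx=3.3,fy=3.3,interpolation=2)
b=cv2.resize(q["pixels"][90:180,250:370],None,fx=3.3,fy=3.3,interpolation=2)
cv2.imwrite("pics/c2.png",np.hstack([a,b])[:,:,::-1])
go(.496,-.279,.018)
E
```

```text
time: 5.02
eef_pos: [0.4979, -0.2762, 0.0203]
tcp_rot: [0.517, 0.856, -0.0, 0.0]
contact_force: [2.4, -0.7, 0.5]
opening: -0.001
finger_force: 0.3
t 5.12 tcp [ 0.4979 -0.2762  0.0204] shift mm [-1.6 -3.   2.4] turn 0.2 F [ 0.1 -0.5  0.7] tilt [ 0. -0. -1.] q [-0.68  0.32  1.96 -0.    0.86 -1.17] op -0.002 0.33600573311559856
```

View pics/c2.png

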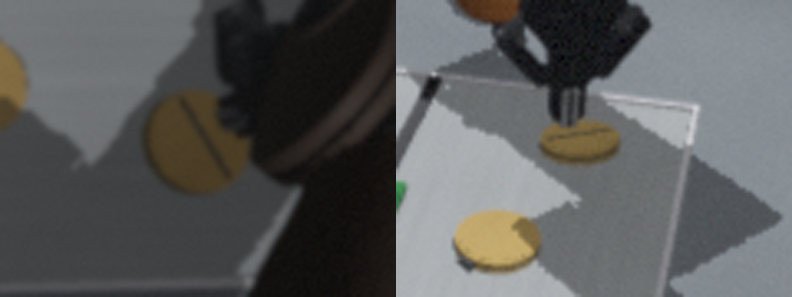

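The fingertips are on the raised rim and the compact has partly rocked, with its near side lifted. I'll press on to the stop.

```bash
python3 -m inch '[[1,0,0,0.0005,0],[1,0,0,0.001,0],[1,0,0,0.0015,0],[1,0,0,0.0015,0],[1,0,0,0.0015,0]]'
python3 -m inch '[[1,0,0,0.0005,0],[1,0,0,0.001,0],[1,0,0,0.001,0],[1,0,0,0.001,0],[1,0,0,0.001,0]]'
python3 - <<'E'
from h import *
q=ctrl.read_camera("side")
cv2.imwrite("pics/c3.png",cv2.resize(q["pixels"][90:180,250:370],None,fx=4,fy=4,interpolation=2)[:,:,::-1])
go(.496,-.279,.018)
E
```

```text
time: 5.53
eef_pos: [0.4981, -0.2764, 0.0198]
tcp_rot: [0.517, 0.856, -0.0, 0.0]
contact_force: [-1.1, 0.5, 5.3]
opening: -0.0
finger_force: 2.7
time: 5.95
eef_pos: [0.4982, -0.2765, 0.0196]
tcp_rot: [0.517, 0.856, -0.0, -0.0]
contact_force: [-2.7, 1.8, 9.7]
opening: 0.001
finger_force: 4.6
t 6.0 tcp [ 0.4982 -0.2765  0.0196] shift mm [-1.2 -3.1  1.6] turn 0.3 F [-2.4  1.4 10.5] tilt [-0. -0. -1.] q [-0.68  0.33  1.96 -0.    0.86 -1.17] op -0.001 4.615205358713865
```

View pics/c3.png

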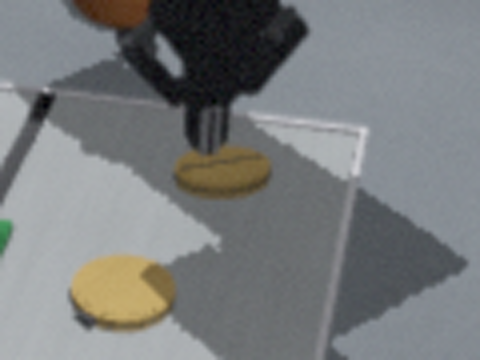

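The compact is fully rocked over: its near edge is up and the reading is 10 N at the hard stop. I'll lift slowly, open the fingers and measure again.

```bash
python3 -m inch '[[1,0,0,-0.003,0],[1,0,0,-0.006,0],[1,0,0,-0.009,0],[1,0,0,-0.013,0],[1,0,0,-0.02,0]]'
python3 -m inch '[[1,0.0,0,-0.03,0],[0,0.01,0,-0.06,0],[0,0.02,0,-0.09,0],[0,0.03,0,-0.10,0],[0,0.03,0,-0.10,0]]'
python3 - <<'E'
from h import *
p=ctrl.read_camera("top"); im=p["pixels"]
h=cv2.cvtColor(im,cv2.COLOR_RGB2HSV)
sub=np.zeros(im.shape[:2],np.uint8); sub[185:245,380:440]=1
br=((h[...,1]>110)&(h[...,2]>45)&(h[...,0]<35)).astype(np.uint8)*sub
c=max(cv2.findContours(br,0,2)[0],key=cv2.contourArea)
e=cv2.fitEllipse(cv2.convexHull(c)); print(e,world(p,*e[0],.021))
for q in ("bent_compact","compact_a"): print([(np.round(d["at"]),round(d["score"],2)) for d in ctrl.spot_in(q,p)])
cv2.imwrite("pics/c4.png",cv2.resize(im[160:250,340:460],None,fx=4,fy=4,interpolation=2)[:,:,::-1])
go(.481,-.250,.05)
E
```

```text
time: 6.42
eef_pos: [0.4971, -0.2755, 0.0372]
tcp_rot: [0.517, 0.856, 0.0, -0.001]
contact_force: [-0.8, -0.5, -0.1]
opening: -0.002
finger_force: 0.0
time: 6.83
eef_pos: [0.4852, -0.2498, 0.142]
tcp_rot: [0.517, 0.856, -0.0, 0.003]
contact_force: [0.6, -0.6, 0.5]
opening: 0.567
finger_force: 0.0
((404.3175354003906, 215.06649780273438), (22.217498779296875, 29.615571975708008), 144.58316040039062) [ 0.47691561 -0.24268174  0.021     ]
[(array([408., 213.]), 0.63)]
[(array([340., 194.]), 0.95), (array([292., 218.]), 0.92)]
t 6.98 tcp [ 0.4834 -0.2494  0.1369] shift mm [ 0.5 -2.3 86.9] turn 0.2 F [-0.5  0.3 -1. ] tilt [-0.001  0.001 -1.   ] q [-0.66  0.1   1.98 -0.    1.07 -1.15] op 0.82 0.0
```

View pics/c4.png

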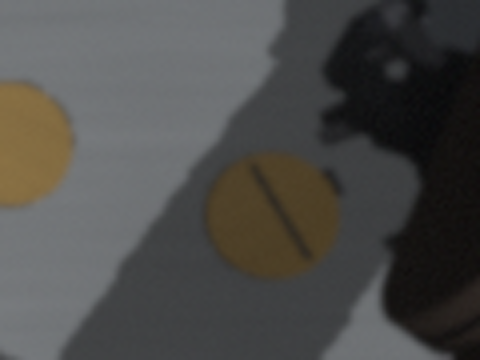

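The compact has rocked back in place, with its disc at about pixel (408,214) and unmoved. Now I'll descend to grasp it across the crease ends.

```bash
python3 -m inch '[[0,0,-0.002,0.03,0],[0,0,-0.002,0.06,0],[0,0,-0.002,0.087,0],[0,0,-0.002,0.1,0],[0,0,-0.002,0.1,0]]' 30
python3 -c "
from h import *
go(.481,-.250,.006)"
```

```text
time: 7.4
eef_pos: [0.4788, -0.2484, 0.0325]
tcp_rot: [0.517, 0.856, 0.001, -0.005]
contact_force: [-0.6, 1.1, 0.5]
opening: 1.0
finger_force: 0.0
t 7.4 tcp [ 0.4788 -0.2484  0.0325] shift mm [-2.7  1.3 26.5] turn 0.2 F [-0.6  1.1  0.5] tilt [-0.008  0.007 -1.   ] q [-0.67  0.25  2.03 -0.    0.87 -1.15] op 1.0 0.0
```

```bash
python3 -m inch '[[0,-0.001,0.001,0.01,0],[0,-0.001,0.001,0.02,0],[0,-0.001,0.001,0.026,0],[0,-0.001,0.001,0.029,0],[0,-0.001,0.001,0.029,0]]' 30
python3 -c "
from h import *
go(.481,-.250,.006)"
```

```text
time: 7.82
eef_pos: [0.4833, -0.2508, 0.0085]
tcp_rot: [0.517, 0.856, 0.0, -0.0]
contact_force: [0.6, -0.4, 0.9]
opening: 1.0
finger_force: 0.0
t 7.82 tcp [ 0.4833 -0.2508  0.0085] shift mm [ 1.8 -1.7  2.5] turn 0.2 F [ 0.6 -0.4  0.9] tilt [-0.  0. -1.] q [-0.67  0.3   2.02 -0.    0.82 -1.15] op 1.0 0.0
```

```bash
python3 -m inch '[[0,0.001,-0.002,0.002,0],[0.15,0.001,-0.002,0.0025,0],[0.2,0.001,-0.002,0.0025,0],[0.22,0.001,-0.002,0.0025,0],[0.24,0.001,-0.002,0.0025,0]]' 30
python3 -m inch '[[0.28,0,0,0,0],[0.32,0,0,0,0],[0.4,0,0,0,0],[0.4,0,0,0,0],[0.4,0,0,0,0]]' 30
python3 -c "
from h import *
go(.481,-.250,.006)"
```

```text
time: 8.23
eef_pos: [0.4813, -0.2512, 0.0067]
tcp_rot: [0.517, 0.856, -0.0, 0.0]
contact_force: [-0.9, -0.4, 0.8]
opening: 0.757
finger_force: 0.3
time: 8.65
eef_pos: [0.4816, -0.2513, 0.0071]
tcp_rot: [0.517, 0.856, -0.0, 0.0]
contact_force: [-1.2, 0.5, 4.6]
opening: 0.733
finger_force: 32.5
t 8.65 tcp [ 0.4816 -0.2513  0.0071] shift mm [1.4 0.1 1.1] turn 0.3 F [-1.2  0.5  4.6] tilt [ 0.001 -0.001 -1.   ] q [-0.67  0.3   2.03 -0.    0.82 -1.15] op 0.733 32.499568462371826
```

The grip is on at about 62–64 mm and 32 N. I'll lift.

```bash
python3 -m inch '[[0.4,0,0,-0.003,0],[0.4,0,0,-0.008,0],[0.4,0,0,-0.016,0],[0.4,0,0,-0.026,0],[0.4,0,0,-0.04,0]]' 40
python3 -m inch '[[0.4,0,0,-0.015,0],[0.4,0,0,-0.03,0],[0.4,0,0,-0.05,0],[0.4,0,0,-0.06,0],[0.4,0,0,-0.06,0]]'
python3 - <<'E'
from h import *
p=ctrl.read_camera("top"); q=ctrl.read_camera("side")
a=cv2.resize(p["pixels"][170:260,350:470],None,fx=3.3,fy=3.3,interpolation=2)
b=cv2.resize(q["pixels"][70:160,250:370],None,fx=3.3,fy=3.3,interpolation=2)
cv2.imwrite("pics/c5.png",np.hstack([a,b])[:,:,::-1])
go(.483,.301,.11)
E
```

```text
time: 9.07
eef_pos: [0.4805, -0.2504, 0.0463]
tcp_rot: [0.517, 0.856, 0.0, -0.001]
contact_force: [1.1, 0.3, -1.6]
opening: 0.726
finger_force: 43.8
time: 9.48
eef_pos: [0.483, -0.2524, 0.11]
tcp_rot: [0.517, 0.856, -0.0, 0.003]
contact_force: [2.0, -1.0, -1.1]
opening: 0.723
finger_force: 43.8
t 9.58 tcp [ 0.4812 -0.251   0.1066] shift mm [487.7 258.6  -3.7] turn 0.2 F [ 0.3 -0.2 -1.2] tilt [ 0.001 -0.001 -1.   ] q [-0.67  0.14  2.   -0.    1.01 -1.15] op 0.729 43.79685401916504
```

View pics/c5.png

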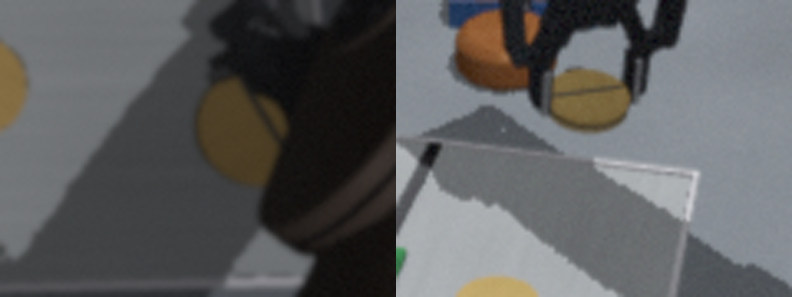

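The right-hand crop shows the compact held level between the pads, right way up and clear of the tray. I'll carry it straight across to the box.

```bash
for i in 1; do :; done
python3 -m inch '[[0.4,0.014,0.007,0,0],[0.4,0.036,0.019,0,0],[0.4,0.06,0.032,0,0],[0.4,0.088,0.047,0,0],[0.4,0.116,0.0615,0,0]]' >/dev/null
python3 -m inch '[[0.4,0.028,0.0148,0,0],[0.4,0.056,0.0297,0,0],[0.4,0.084,0.0445,0,0],[0.4,0.112,0.0594,0,0],[0.4,0.14,0.0742,0,0]]' >/dev/null
python3 -m inch '[[0.4,0.028,0.0148,0,0],[0.4,0.056,0.0297,0,0],[0.4,0.084,0.0445,0,0],[0.4,0.112,0.0594,0,0],[0.4,0.14,0.0742,0,0]]'
python3 -m inch '[[0.4,0.025,0.0132,0,0],[0.4,0.05,0.0265,0,0],[0.4,0.07,0.037,0,0],[0.4,0.085,0.045,0,0],[0.4,0.092,0.0488,0,0]]'
python3 - <<'E'
from h import *
p=ctrl.read_camera("top"); q=ctrl.read_camera("side")
a=cv2.resize(p["pixels"][150:280,70:220],None,fx=2.5,fy=2.5,interpolation=2)
b=cv2.resize(q["pixels"][200:384,160:330],None,fx=2,fy=2,interpolation=2)
b=cv2.resize(b,None,fx=325/b.shape[0],fy=325/b.shape[0]); cv2.imwrite("pics/c6.png",np.hstack([a,b])[:,:,::-1])
go(.483,.301,.05)
E
```

```text
time: 10.83
eef_pos: [0.4805, 0.1991, 0.1046]
tcp_rot: [0.517, 0.856, -0.001, -0.001]
contact_force: [0.5, 0.5, -2.4]
opening: 0.729
finger_force: 43.8
time: 11.25
eef_pos: [0.481, 0.3034, 0.1046]
tcp_rot: [0.516, 0.857, -0.001, -0.001]
contact_force: [-1.0, -0.4, -0.8]
opening: 0.723
finger_force: 43.8
t 11.35 tcp [0.4815 0.3022 0.1049] shift mm [-1.8  0.9 54.9] turn 0.4 F [-0.9 -0.1 -1.7] tilt [-0.002 -0.001 -1.   ] q [ 0.38  0.19  1.93  0.    1.02 -0.1 ] op 0.732 43.84314715862274
```

View pics/c6.png

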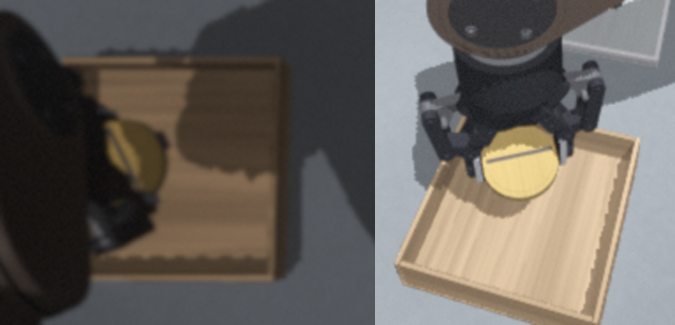

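The compact is still held right way up over the box opening. I'll lower it.

```bash
python3 -m inch '[[0.4,0,0,0.02,0],[0.4,0,0,0.04,0],[0.4,0,0,0.06,0],[0.4,0,0,0.08,0],[0.4,0,0,0.085,0]]'
python3 -m inch '[[0.4,0,0,0.003,0],[0.4,0,0,0.006,0],[0.4,0,0,0.008,0],[0.4,0,0,0.009,0],[0.4,0,0,0.009,0]]'
python3 -m inch '[[0.4,0,0,0.001,0],[0.4,0,0,0.002,0],[0.4,0,0,0.003,0],[0.4,0,0,0.004,0],[0.4,0,0,0.004,0]]'
```

```text
time: 11.77
eef_pos: [0.4799, 0.2989, 0.0173]
tcp_rot: [0.517, 0.856, -0.003, -0.002]
contact_force: [-0.5, -0.9, -1.3]
opening: 0.728
finger_force: 44.0
time: 12.18
eef_pos: [0.4836, 0.3015, 0.0132]
tcp_rot: [0.517, 0.856, 0.001, 0.0]
contact_force: [-0.2, -0.5, -0.4]
opening: 0.728
finger_force: 44.0
time: 12.6
eef_pos: [0.4828, 0.3013, 0.0081]
tcp_rot: [0.517, 0.856, -0.0, -0.0]
contact_force: [0.2, 1.0, -0.5]
opening: 0.726
finger_force: 44.0
```

```bash
python3 -m inch '[[0.4,0,0,0.001,0],[0.4,0,0,0.002,0],[0.4,0,0,0.003,0],[0.4,0,0,0.003,0],[0.4,0,0,0.003,0]]'
python3 -m inch '[[0.4,0,0,0.0005,0],[0.4,0,0,0.001,0],[0.4,0,0,0.001,0],[0.4,0,0,0.001,0],[0.4,0,0,0.001,0]]'
```

```text
time: 13.02
eef_pos: [0.4829, 0.3013, 0.0052]
tcp_rot: [0.517, 0.856, -0.0, -0.0]
contact_force: [0.4, 0.1, -1.0]
opening: 0.727
finger_force: 44.0
time: 13.43
eef_pos: [0.483, 0.3014, 0.0044]
tcp_rot: [0.517, 0.856, 0.0, 0.0]
contact_force: [0.8, 0.6, -0.8]
opening: 0.727
finger_force: 44.0
```

```bash
python3 -m inch '[[0.4,0,0,0.0005,0],[0.4,0,0,0.001,0],[0.4,0,0,0.001,0],[0.4,0,0,0.001,0],[0.4,0,0,0.001,0]]'
python3 -m inch '[[0.4,0,0,0.0005,0],[0.4,0,0,0.001,0],[0.4,0,0,0.001,0],[0.4,0,0,0.001,0],[0.4,0,0,0.001,0]]'
```

```text
time: 13.85
eef_pos: [0.4831, 0.3014, 0.0042]
tcp_rot: [0.517, 0.856, -0.0, -0.0]
contact_force: [-3.4, -1.5, 5.2]
opening: 0.729
finger_force: 44.6
time: 14.27
eef_pos: [0.4831, 0.3014, 0.0041]
tcp_rot: [0.517, 0.856, -0.001, -0.0]
contact_force: [-4.9, -2.3, 10.5]
opening: 0.727
finger_force: 45.2
```

It's on the box floor. I'll ease off the pressure, open, and withdraw.

```bash
python3 -m inch '[[0.4,0,0,-0.001,0],[0.24,0,0,-0.001,0],[0.2,0,0,-0.001,0],[0.1,0,0,-0.001,0],[0,0,0,-0.001,0]]' 20
python3 -m inch '[[0,0,0,-0.001,0],[0,0,0,-0.001,0],[0,0,0,-0.005,0],[0,0,0,-0.02,0],[0,0,0,-0.04,0]]'
python3 -m inch '[[0,0,0,-0.04,0],[0,0,0,-0.08,0],[0,0,0,-0.12,0],[0,0,0,-0.15,0],[0,0,0,-0.15,0]]'
python3 -m inch '[[0,-0.03,0,0,0],[0,-0.06,0,0,0],[0,-0.09,0,0,0],[0,-0.12,0,0,0],[0,-0.12,0,0,0]]'
python3 - <<'E'
from h import *
p=ctrl.read_camera("top"); q=ctrl.read_camera("side")
for n in ("bent_compact","compact_a"):
    for im in (p,q): print(n,[(np.round(world(im,*d["at"]),3),round(d["score"],2)) for d in ctrl.spot_in(n,im)])
cv2.imwrite("pics/c7.png",np.hstack([p["pixels"][100:300,60:460],q["pixels"][100:300,112:512]][0:2])[:,:,::-1])
E
```

```text
time: 14.68
eef_pos: [0.4829, 0.3013, 0.003]
tcp_rot: [0.517, 0.856, -0.0, -0.0]
contact_force: [0.6, 0.1, 0.5]
opening: 0.999
finger_force: 0.0
time: 15.1
eef_pos: [0.4814, 0.3007, 0.0421]
tcp_rot: [0.517, 0.856, -0.002, -0.001]
contact_force: [0.9, 0.7, -0.9]
opening: 1.002
finger_force: 0.0
time: 15.52
eef_pos: [0.4871, 0.3031, 0.2028]
tcp_rot: [0.517, 0.856, 0.006, 0.005]
contact_force: [0.6, -0.1, 0.2]
opening: 1.001
finger_force: 0.0
time: 15.93
eef_pos: [0.5407, 0.1913, 0.1932]
tcp_rot: [0.519, 0.855, -0.0, 0.001]
contact_force: [1.1, 0.1, -0.2]
opening: 0.999
finger_force: 0.0
bent_compact []
bent_compact [(array([0.483, 0.305, 0.019]), 0.79)]
compact_a [(array([ 0.518, -0.119,  0.017]), 0.84), (array([ 0.474, -0.017,  0.02 ]), 0.72)]
compact_a [(array([ 0.478, -0.006,  0.018]), 0.89), (array([ 0.518, -0.102,  0.017]), 0.71)]
```

View pics/c7.png

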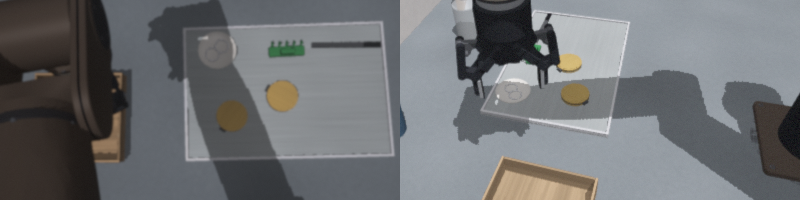

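The two steady compacts are standing where they were. The network finds the bent compact in the box at (0.483, 0.305), top z 19 mm, which fits it sitting upright, though the crop cuts that part off. The arm is clear, so I'll hand in.

```bash
python3 -c "
from plant import ctrl
print(ctrl.sign_off())"
```

```text
the job is handed in; nothing more can be done
None
```

I pressed the bent compact's clasp rim until it rocked over to its hard stop, then set it down in the mending box at about 16 s; the job is handed in, the two steady compacts are where they were, and that the bent one sits right way up rests on its detected position and height, as my last picture cut it off.

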